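# Pack up the insulator display

### The arm

A 6-joint arm with a two-finger parallel gripper is mounted at the origin on the work surface. World frame = base frame: x ahead of the robot, y to its left, z up, the work surface at z = 0. Lengths are in m, angles in rad, forces in N, time in s.
With the tool pointing down it reaches from about 0.35 to 0.775 m from the base axis. Payload 7.3 kg.
Tool frame: the origin (TCP) lies between the finger pads; the fingertips stand 22 mm ahead of it and the grasp point (between the pads) lies 3 mm ahead of it; z points along the fingers, y is the direction in which the jaws open and shut (so a half turn about z gives the same grasp; the last joint's range is limited). The gripper opens to 92 mm and grips with 3 to 60 N. Pads are 19 mm wide; open, the fingers measure 130 mm over their backs; the gripper's body (75 mm by 190 mm) begins 47 mm behind the grasp point.
Start: joints at [1.008, 0.342, 1.524, -0, 1.275, -0.146], TCP at [0.213, 0.48, 0.249] pointing down, gripper open.
Joint ranges: [-2.53, 2.53], [-0.77, 2.02], [0.04, 2.7], [-1, 4.14], [0.28, 2.66], [-3.11, 3.11]. Speed limits (rad/s): [2.57, 2.57, 3.14, 3.14, 3.14, 3.14].

### API

Orientations are given as a rotation vector (axis times angle).
In Python, from plant import ctrl gives the robot as it stands. The module is installed in compiled form; this text tells all that it offers. Calls block until the motion is done:
- ctrl.move_to(position, orientation): joint-space move of the TCP to a pose.
- ctrl.line_to(position, feed=0.15, frame=None): straight line of the TCP; frame=None keeps the orientation; feed is the mean speed in m/s.
- ctrl.move_joints(angles): joint-space move.
- ctrl.grip(opening, grip_force=None): finger opening in m; grip_force is the grip in N (None keeps the last); returns when the fingers have stopped.
- ctrl.dwell(seconds).
- ctrl.inverse_kinematics(position, orientation): joint angles nearest the present ones, or None.
- ctrl.read_state(): the state.
- ctrl.read_camera(name): name is "scene" or "side" or "wrist"; returns the picture (420x560x3 uint8, blue, green, red); there is no depth.
- ctrl.camera_info(name): a dict with "K" (3x3 intrinsics, pixels), "dist_coeffs" ([k1, k2, p1, p2, k3] as OpenCV has them; the pictures are not rectified), "position" and "orientation" of the camera in the world; the wrist camera has in their place "T_tool_cam" (4x4, takes a point from camera to tool coordinates, whose origin is the TCP and whose axes are the flange's). Camera axes: x right, y down, z forward; pixel columns grow to the right and rows downward; lengths in m; the calibration is good to about 2 mm. A picture is of the moment at which its call begins: read the wrist's pose just before it. camera_info takes no time and is no camera call.
A pose or a line that the arm cannot do raises ctrl.IKError and nothing moves.
- ctrl.sign_off(): hands the job in, once; it reports no verdict.
The state is a dict: "time_s": time; "q": joint angles; "dq": joint speeds; "tau": joint torques, N m; "eef_pos": TCP position; "tool_rot": TCP orientation; "force": force on the tool from outside, world axes, zero at the start; "moment": the same for the moment, N m; "opening": finger opening in m.
Only numpy, scipy, OpenCV 4.12 (cv2) and the standard library are available. Lean on these libraries where they do the work, as an engineer would, in place of code of your own. Each camera call takes 0.05 s, during which the arm holds its last target.

### The job

Pack this collector's display away: put each white porcelain insulator into a case of its own, and press all three blue case covers down until they clip shut and stay shut, the empty one too if there is one. Lift the enamel canister off its wooden stand by the handle and stand it upright in the middle of the green pad beside it. Leave the bottles and the card tin where they are.

Things in the scene. Friction and masses are not known exactly. Their poses are not given: they have to be found in the camera images.
- insulator1: white porcelain spool insulator with a brown stripe, 56 mm across, 60 mm tall, about 0.25 kg; stands upright at the start on the right of the table. Round; a waist 42 mm across lies 30 to 43 mm above its foot, the top 17 mm are full width. Origin: centre of the foot; z: along its axis, up. May be absent
- insulator1_mid (a point): middle of insulator1, 30 mm above its foot on its axis
- insulator2: white porcelain spool insulator with a brown stripe, 56 mm across, 60 mm tall, about 0.25 kg; stands upright at the start on the right of the table. Round; a waist 42 mm across lies 30 to 43 mm above its foot, the top 17 mm are full width. Origin: centre of the foot; z: along its axis, up. May be absent
- insulator2_mid (a point): middle of insulator2, 30 mm above its foot on its axis
- insulator3: white porcelain spool insulator with a brown stripe, 56 mm across, 60 mm tall, about 0.25 kg; stands upright at the start on the right of the table. Round; a waist 42 mm across lies 30 to 43 mm above its foot, the top 17 mm are full width. Origin: centre of the foot; z: along its axis, up. May be absent
- insulator3_mid (a point): middle of insulator3, 30 mm above its foot on its axis
- case1: white box, 110 mm (its x) by 100 mm (its y), rim 36 mm above its underside, floor 4 mm; dark foam 30 mm high leaves a pocket 74 x 74 mm in the middle; fixed on the galvanised tray (6 mm thick); blue cover hinged on the rim edge nearest the robot. Origin: centre of the underside; x away from the robot, from hinge to clip; z up
- cover1 (a joint): blue hood cover of case1, rad: 0 shut, 1.6 to 2.05 standing open towards the robot. A weak spring (0.1 N m) throws it open until its steel clip snaps over a bead at about 0.07 rad (8 to 15 N down on the yellow patch); then it stays at 0. Hinge: along the case's y, 55 mm robot-side of the case's centre, 36 mm above its underside. Hood 46 mm high outside, 42 inside, free edge 110 mm from the hinge
- press1 (a point): centre of the yellow patch on the back of cover1, where to press: in the cover's frame 90 mm from the hinge line and 46 mm off the rim plane. x: hinge to free edge; z: out of the cover's back (up when shut). The steel clip, 34 mm wide, hangs 22 mm below the free edge
- case2: white box, 110 mm (its x) by 100 mm (its y), rim 36 mm above its underside, floor 4 mm; dark foam 30 mm high leaves a pocket 74 x 74 mm in the middle; fixed on the galvanised tray (6 mm thick); blue cover hinged on the rim edge nearest the robot. Origin: centre of the underside; x away from the robot, from hinge to clip; z up
- cover2 (a joint): blue hood cover of case2, rad: 0 shut, 1.6 to 2.05 standing open towards the robot. A weak spring (0.1 N m) throws it open until its steel clip snaps over a bead at about 0.07 rad (8 to 15 N down on the yellow patch); then it stays at 0. Hinge: along the case's y, 55 mm robot-side of the case's centre, 36 mm above its underside. Hood 46 mm high outside, 42 inside, free edge 110 mm from the hinge
- press2 (a point): centre of the yellow patch on the back of cover2, where to press: in the cover's frame 90 mm from the hinge line and 46 mm off the rim plane. x: hinge to free edge; z: out of the cover's back (up when shut). The steel clip, 34 mm wide, hangs 22 mm below the free edge
- case3: white box, 110 mm (its x) by 100 mm (its y), rim 36 mm above its underside, floor 4 mm; dark foam 30 mm high leaves a pocket 74 x 74 mm in the middle; fixed on the galvanised tray (6 mm thick); blue cover hinged on the rim edge nearest the robot. Origin: centre of the underside; x away from the robot, from hinge to clip; z up
- cover3 (a joint): blue hood cover of case3, rad: 0 shut, 1.6 to 2.05 standing open towards the robot. A weak spring (0.1 N m) throws it open until its steel clip snaps over a bead at about 0.07 rad (8 to 15 N down on the yellow patch); then it stays at 0. Hinge: along the case's y, 55 mm robot-side of the case's centre, 36 mm above its underside. Hood 46 mm high outside, 42 inside, free edge 110 mm from the hinge
- press3 (a point): centre of the yellow patch on the back of cover3, where to press: in the cover's frame 90 mm from the hinge line and 46 mm off the rim plane. x: hinge to free edge; z: out of the cover's back (up when shut). The steel clip, 34 mm wide, hangs 22 mm below the free edge
- canister: cream enamel canister, blue bands and lid, 90 mm across, 91 mm tall with the lid, about 0.35 kg, on the wooden stand. A rigid handle arches over it: a round wooden bar 12 mm thick, 86 mm long along its y, bar centre 135 mm above its foot, 38 mm of free space under the bar, uprights 43 mm to each side. Origin: centre of its foot; z up
- canister_grip (a point): middle of the canister's handle bar, 135 mm above its foot; the bar runs along y
- stand: square wooden display stand, 130 x 130 mm, 60 mm high, fixed. Origin: centre of its underside
- pad: square green pad, 130 x 130 mm, 6 mm thick, fixed. Origin: centre of its underside, its top is 6 mm higher
- green_bottle: tall green glass bottle, 68 mm across, 230 mm tall, at the right back; leave it alone. Origin: centre of its foot
- clear_bottle: clear glass bottle, 64 mm across, 200 mm tall, at the far left; leave it alone. Origin: centre of its foot
- dairy_a: small yellow plastic dairy bottle with a red band, 46 mm across, 84 mm tall, near the robot; leave it alone. Origin: centre of its foot
- dairy_b: small amber dairy bottle with an orange band, 46 mm across, 84 mm tall, near the robot; leave it alone. Origin: centre of its foot
- card_tin: open blue tin of brown cards, 90 x 65 x 60 mm, at the left back; leave it alone. Origin: centre of its foot
Mind the look-alikes: they are no part of the job. What is shaped like the insulator3 but purple or turquoise is not meant. There is more than one size of the pad; the job needs the larger.

How it is judged:
By the outcome, as a careful person would: the job done as asked, in the order asked, and still so for the second after the job is handed in, with the robot touching nothing.
Of insulator1, insulator2, insulator3 only 2 to 3 are there at a start; the rules pass over those that are not, and their reading is None.
At some moment in a run one of insulator1, insulator2, insulator3, canister may be knocked a few centimetres aside while the robot is not near it.
Once in a run the grip may slacken for a moment while it holds something.
It also fails if it takes over 210 s, if anything falls off the work surface, if the arm or the gripper's body presses on something with over 40 N, if the wrist force passes 120 N, or if a joint passes its speed limit or range.

## Working session

There is one attempt and no reset: what is moved stays moved. The work goes in short steps, each a Python script; the robot and the scene stay as the last script left them, time stands still between calls to the robot, and variables do not carry over. Pictures are saved under pics/ and viewed, and the job is handed in when it is done.

```bash
ls; mkdir -p pics; python3 - <<'E'
from plant import ctrl
import cv2
for n in ["scene","side","wrist"]:
    cv2.imwrite(f"pics/{n}0.png",ctrl.read_camera(n)); i=ctrl.camera_info(n); print(n,i)
s=ctrl.read_state(); print(s)
E
```

```text
pics
scene {'K': array([[392.31480147,   0.        , 277.20675786],
       [  0.        , 392.31480147, 211.22189878],
       [  0.        ,   0.        ,   1.        ]]), 'dist_coeffs': array([-0.02192136,  0.        ,  0.        ,  0.        ,  0.        ]), 'position': array([ 1.43026405, -0.28053627,  0.8533059 ]), 'orientation': array([-1.86338255, -1.36354855,  0.71337315])}
side {'K': array([[454.1722622 ,   0.        , 282.28137832],
       [  0.        , 454.1722622 , 210.96186846],
       [  0.        ,   0.        ,   1.        ]]), 'dist_coeffs': array([-0.06869132,  0.        ,  0.        ,  0.        ,  0.        ]), 'position': array([ 0.37786852, -0.96200002,  1.13921437]), 'orientation': array([-2.35875534,  0.14095659, -0.07160539])}
wrist {'K': array([[335.65121684,   0.        , 279.54247748],
       [  0.        , 335.65121684, 212.96578651],
       [  0.        ,   0.        ,   1.        ]]), 'dist_coeffs': array([-0.05390373,  0.        ,  0.        ,  0.        ,  0.        ]), 'T_tool_cam': array([[ 8.16544365e-04, -9.64792375e-01, -2.63011419e-01,
         
[... 236 characters left out ...]
0000e+00,
         1.00000000e+00]])}
{'time_s': 0.15, 'q': array([ 1.00795178e+00,  3.42576207e-01,  1.52477390e+00, -3.42486795e-06,
        1.27539075e+00, -1.45980000e-01]), 'dq': array([-8.18992042e-04, -8.24808775e-04, -2.69405632e-03, -1.14821509e-03,
       -3.83820974e-04,  5.57917220e-05]), 'tau': array([ 9.65089275e-04, -4.31467831e+01, -2.44354552e+01,  7.17008044e-02,
        5.37128316e-02, -5.71867895e-05]), 'eef_pos': array([0.21239719, 0.47982536, 0.24820584]), 'tool_rot': array([-6.49994884e-01, -3.07321069e+00,  1.69307373e-03]), 'force': array([-0.69867419,  0.18753531,  0.46984272]), 'moment': array([-0.03533229, -0.00139016, -0.00333858]), 'opening': 0.0918388361544341}
```

View pics/scene0.png

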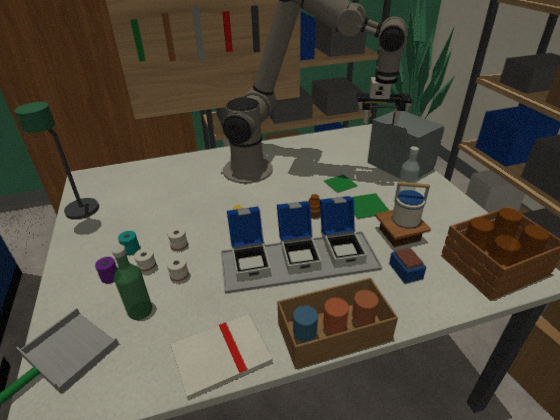

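View pics/side0.png

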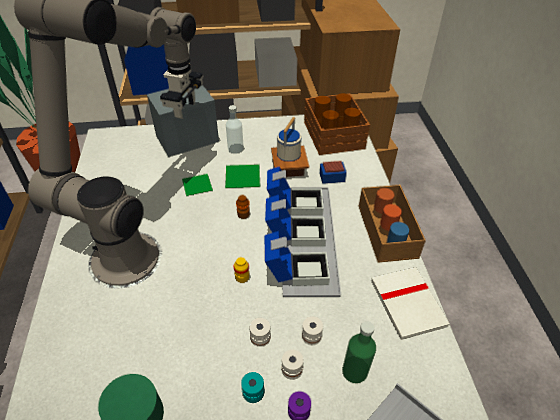

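View pics/wrist0.png

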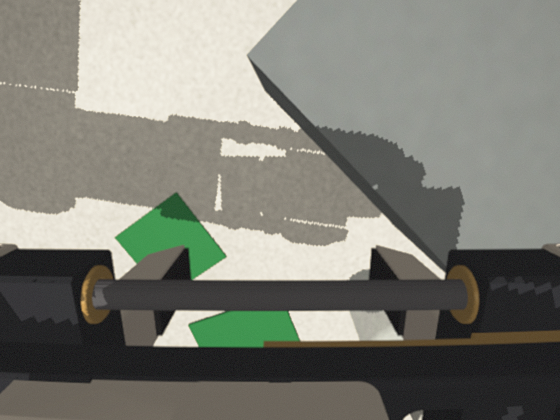

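Three white insulators show (scene 178,239 / 145,260 / 178,270; side 260,333 / 292,366 / 312,331). The look-alikes are turquoise (scene 129,243) and purple (107,270). There are two green pads: the larger (scene 368,206) is next to the canister, and the smaller (341,184) is the look-alike. Next I'll look at close crops.

```bash
cat > h.py <<'E'
import numpy as np, cv2
from scipy.spatial.transform import Rotation as R
from plant import ctrl
def cam(n,st=None):
    i=ctrl.camera_info(n)
    if n=="wrist":
        st=st or ctrl.read_state()
        T=np.eye(4);T[:3,:3]=R.from_rotvec(st["tool_rot"]).as_matrix();T[:3,3]=st["eef_pos"]
        T=T@i["T_tool_cam"]; return i["K"],i["dist_coeffs"],T[:3,:3],T[:3,3]
    return i["K"],i["dist_coeffs"],R.from_rotvec(i["orientation"]).as_matrix(),np.array(i["position"])
def ray(c,px):
    u=cv2.undistortPoints(np.array(px,float).reshape(-1,1,2),c[0],c[1])[:,0]
    d=np.c_[u,np.ones(len(u))]@c[2].T
    return d
def onz(c,px,z):
    d=ray(c,px); return c[3]+d*((z-c[3][2])/d[:,2:])
def proj(c,P):
    P=np.array(P,float).reshape(-1,3); rv=cv2.Rodrigues(c[2].T)[0]
    return cv2.projectPoints(P,rv,-c[2].T@c[3],c[0],c[1])[0][:,0]
def tri(c1,p1,c2,p2):
    d1=ray(c1,p1)[0];d2=ray(c2,p2)[0]
    A=np.c_[d1,-d2];s=np.linalg.lstsq(A,c2[3]-c1[3],rcond=None)[0]
    a=c1[3]+d1*s[0];b=c2[3]+d2*s[1];return (a+b)/2,np.linalg.norm(a-b)
def down(yaw):
    # tool z down, tool y at world angle yaw
    y=np.array([np.cos(yaw),np.sin(yaw),0]);z=np.array([0,0,-1.]);x=np.cross(y,z)
    return R.from_matrix(np.c_[x,y,z]).as_rotvec()
def crop(img,x0,y0,x1,y1,s,name):
    cv2.imwrite(name,cv2.resize(img[y0:y1,x0:x1],None,fx=s,fy=s,interpolation=cv2.INTER_CUBIC))
E
python3 - <<'E'
from h import *
a=cv2.imread("pics/scene0.png");b=cv2.imread("pics/side0.png")
crop(a,80,190,280,330,4,"pics/c1.png")
crop(a,220,160,440,300,3.6,"pics/c2.png")
crop(b,220,290,340,420,4.5,"pics/c3.png")
crop(b,180,110,360,310,3,"pics/c4.png")
c=cam("wrist");print(c[3])
E
```

```text
[0.148435   0.50881726 0.38355864]
```

View pics/c1.png

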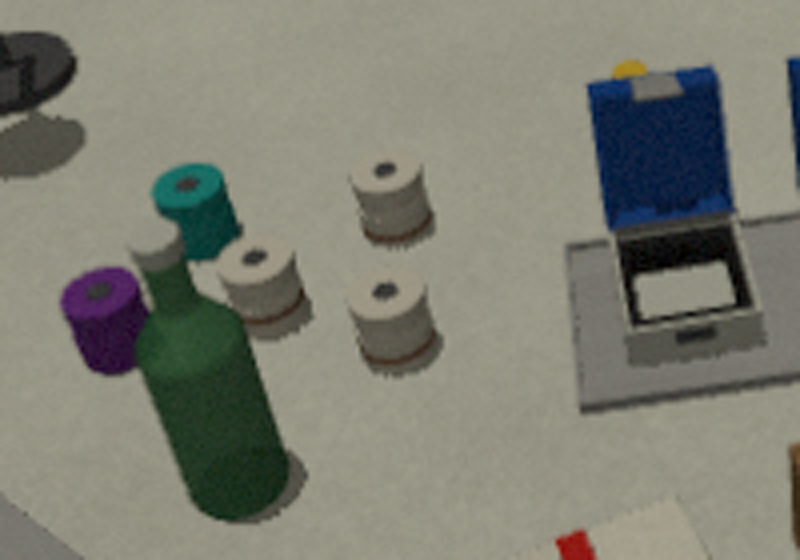

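View pics/c2.png

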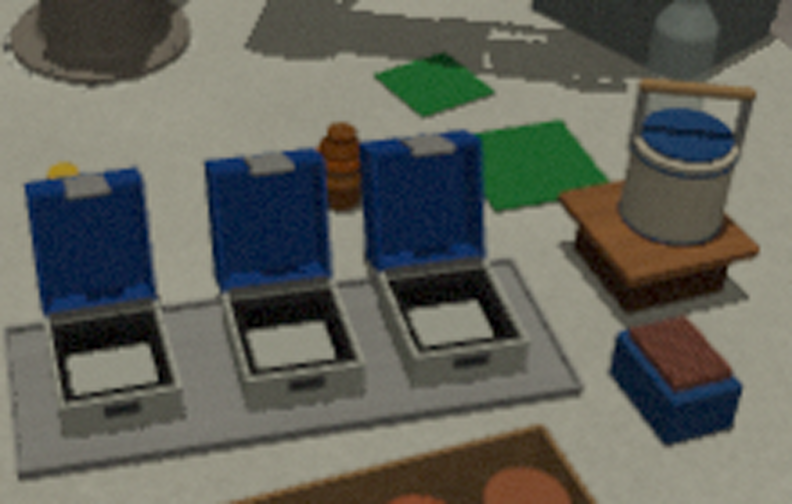

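View pics/c3.png

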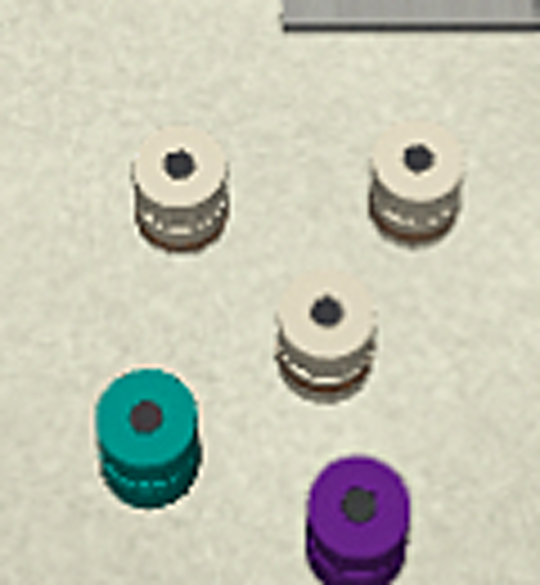

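View pics/c4.png

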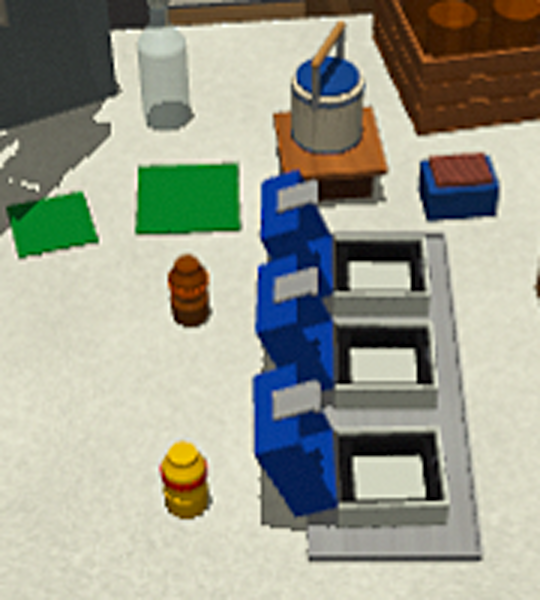

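```bash
python3 - <<'E'
from h import *
np.set_printoptions(precision=4,suppress=True)
S=cam("scene");D=cam("side")
c1=lambda x,y:((x+.5)/4-.5+80,(y+.5)/4-.5+190)
c2=lambda x,y:((x+.5)/3.6-.5+220,(y+.5)/3.6-.5+160)
c3=lambda x,y:((x+.5)/4.5-.5+220,(y+.5)/4.5-.5+290)
c4=lambda x,y:((x+.5)/3-.5+180,(y+.5)/3-.5+110)
for a,b in [((385,170),(180,164)),((385,291),(418,158)),((254,257),(326,312))]:
    print("ins",onz(S,[c1(*a)],.06)[0],onz(D,[c3(*b)],.06)[0],tri(S,c1(*a),D,c3(*b)))
print("rim corners scene", [onz(S,[c2(*p) for p in q],.042).round(3).tolist() for q in
 [[(50,322),(160,308),(181,388),(64,404)],[(222,290),(335,275),(361,358),(245,378)],[(378,274),(485,262),(526,340),(412,356)]]])
print("tray",onz(S,[c2(*p) for p in [(8,330),(512,262),(580,387),(20,474)]],.006))
print("pad scene",onz(S,[c2(*p) for p in [(563,122),(608,183),(497,210)]],.006))
print("pad side",onz(D,[c4(*p) for p in [(138,164),(239,163),(241,231),(136,232)]],.006))
print("smallpad side",onz(D,[c4(*p) for p in [(8,206),(80,193),(97,240),(20,256)]],.003))
print("canister bar", tri(S,c2(641,86),D,c4(319,70)),tri(S,c2(752,93),D,c4(341,30)))
print("stand", onz(S,[c2(*p) for p in [(560,198),(757,248),(628,278)]],.06),onz(D,[c4(*p) for p in [(276,114),(375,111),(385,166),(283,172)]],.06))
print("clips",[tri(S,c2(*a),D,c4(*b)) for a,b in [((85,178),(298,384)),((268,157),(298,272)),((428,138),(298,184))]])
print("bottles",tri(S,c2(62,168),D,c4(184,450)),tri(S,c2(342,130),D,c4(188,262)))
E
```

```text
ins [ 0.4058 -0.3277  0.06  ] [ 0.4061 -0.328   0.06  ] (array([ 0.406 , -0.3278,  0.06  ]), np.float64(0.00034976938305565094))
ins [ 0.5471 -0.3405  0.06  ] [ 0.5477 -0.3407  0.06  ] (array([ 0.5476, -0.3407,  0.0603]), np.float64(0.00041819798941907736))
ins [ 0.4788 -0.4317  0.06  ] [ 0.4794 -0.4322  0.06  ] (array([ 0.4793, -0.4319,  0.0602]), np.float64(0.0007376312853987436))
rim corners scene [[[0.524, -0.166, 0.042], [0.536, -0.071, 0.042], [0.635, -0.081, 0.042], [0.623, -0.175, 0.042]], [[0.53, -0.013, 0.042], [0.543, 0.087, 0.042], [0.648, 0.07, 0.042], [0.641, -0.028, 0.042]], [[0.554, 0.124, 0.042], [0.569, 0.221, 0.042], [0.672, 0.208, 0.042], [0.659, 0.11, 0.042]]]
tray [[ 0.4818 -0.1984  0.006 ]
 [ 0.5384  0.2665  0.006 ]
 [ 0.7043  0.2459  0.006 ]
 [ 0.6521 -0.2203  0.006 ]]
pad scene [[0.3461 0.423  0.006 ]
 [0.4576 0.413  0.006 ]
 [0.4621 0.2887 0.006 ]]
pad side [[0.3388 0.4278 0.006 ]
 [0.4697 0.415  0.006 ]
 [0.4606 0.2835 0.006 ]
 [0.3318 0.2964 0.006 ]]
smallpad side [[0.1724 0.3671 0.003 ]
 [0.2631 0.3819 0.003 ]
 [0.2835 0.2905 0.003 ]
 [0.1899 0.2724 0.003 ]]
canister bar (array([0.563 , 0.3519, 0.1943]), np.float64(0.005833960192768405)) (array([0.6011, 0.4354, 0.1924]), np.float64(0.006928437004897413))
stand [[0.526  0.3154 0.06  ]
 [0.6464 0.4435 0.06  ]
 [0.6462 0.3157 0.06  ]] [[0.5215 0.4431 0.06  ]
 [0.6499 0.4353 0.06  ]
 [0.6446 0.3235 0.06  ]
 [0.5176 0.326  0.06  ]]
clips [(array([ 0.4852, -0.1142,  0.1607]), np.float64(0.008897676487123992)), (array([0.5033, 0.0406, 0.1586]), np.float64(0.00829353161449092)), (array([0.5198, 0.1809, 0.1576]), np.float64(0.008207385001536088))]
bottles (array([ 0.3706, -0.1182,  0.0886]), np.float64(0.000533877626932451)) (array([0.3912, 0.1517, 0.0851]), np.float64(0.0001648001330243909))
```

```bash
python3 - <<'E'
from h import *
np.set_printoptions(precision=3,suppress=True)
S=cam("scene")
c1=lambda x,y:((x+.5)/4-.5+80,(y+.5)/4-.5+190)
print("green bottle foot",onz(S,[c1(243,492)],.0), onz(S,[c1(157,232)],.23))
yc=np.arctan2(.465,.0566); print(yc)
for nm,p in dict(look=(.52,.03,.36),A=(.58,-.123,.1),C=(.614,.166,.1),c=(.44,-.12,.12)).items():
    for y in (yc,yc-np.pi): print(nm,round(y,2),ctrl.inverse_kinematics(np.array(p),down(y)))
ctrl.move_to(np.array([.54,.03,.36]),down(yc-np.pi))
st=ctrl.read_state(); im=ctrl.read_camera("wrist"); cv2.imwrite("pics/w1.png",im)
np.save("st1.npy",st,allow_pickle=True); print(st["eef_pos"],st["tool_rot"],st["time_s"],st["force"])
E
```

```text
green bottle foot [[ 0.651 -0.457  0.   ]] [[ 0.641 -0.455  0.23 ]]
1.4496717399063817
look 1.45 [-0.09   0.273  1.318  0.     1.55  -1.539]
look -1.69 [-0.09   0.273  1.318 -0.     1.55   1.602]
A 1.45 [-0.338  0.612  1.518 -0.     1.011 -1.788]
A -1.69 [-0.338  0.612  1.518 -0.     1.011  1.354]
C 1.45 [ 0.144  0.681  1.381 -0.     1.079 -1.306]
C -1.69 [ 0.144  0.681  1.381 -0.     1.079  1.836]
c 1.45 [-0.435  0.377  1.883 -0.     0.881 -1.884]
c -1.69 [-0.435  0.377  1.883 -0.     0.881  1.257]
[0.54  0.031 0.36 ] [-3.136  0.188  0.001] 2.1917 [ 0.196 -0.768  0.816]
```

View pics/w1.png

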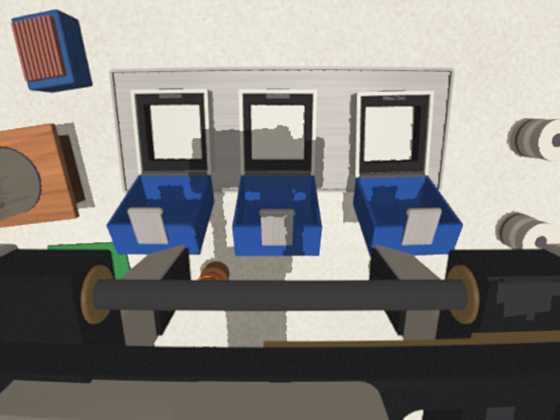

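```bash
python3 - <<'E'
from h import *
crop(cv2.imread("pics/w1.png"),100,60,460,260,2.2,"pics/w1c.png")
E
```

```text
(no output)
```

View pics/w1c.png

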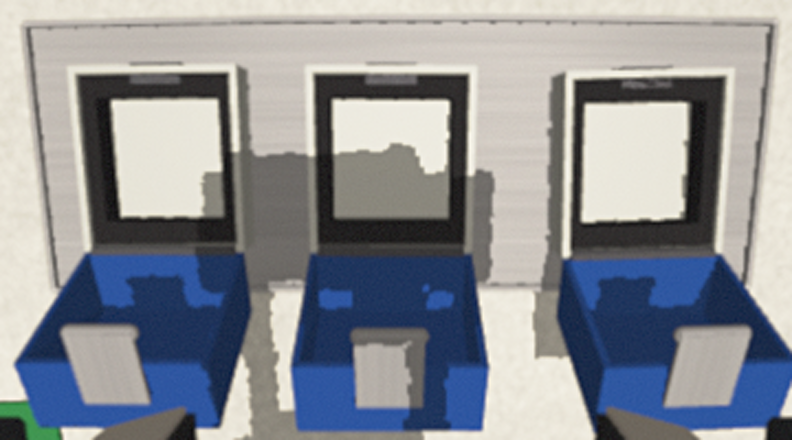

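```bash
python3 - <<'E'
from h import *
from scipy.optimize import least_squares
np.set_printoptions(precision=4,suppress=True)
st=np.load("st1.npy",allow_pickle=True).item();W=cam("wrist",st);S=cam("scene")
w=lambda p:((p[0]+.5)/2.2-.5+100,(p[1]+.5)/2.2-.5+60)
c2=lambda p:((p[0]+.5)/3.6-.5+220,(p[1]+.5)/3.6-.5+160)
T=onz(W,[w(p) for p in [(25,24),(776,22),(750,287),(54,287)]],.006);print("tray",T)
for nm,q in dict(C=[(68,66),(240,66)],B=[(306,66),(478,66)],A=[(565,70),(735,70)]).items():
    P=onz(W,[w(p) for p in q],.042)[:,:2]; d=P[1]-P[0];L=np.linalg.norm(d)
    yv=-d/L; yaw=np.arctan2(yv[1],yv[0])-np.pi/2; xv=np.array([yv[1],-yv[0]])
    c=P.mean(0)-.055*xv; print(nm,P.round(4).tolist(),"width",round(L,4),"yaw",round(yaw,3),"centre",c)
    c3=np.r_[c,.042]; X=np.r_[xv,0];Y=np.r_[yv,0]
q=dict(C=[(378,274),(485,262),(526,340),(412,356)],B=[(222,290),(335,275),(361,358),(245,378)],A=[(50,322),(160,308),(181,388),(64,404)])
for k in q:print(k,onz(S,[c2(p) for p in q[k]],.042)[:,:2].mean(0))
E
```

```text
tray [[ 0.7088  0.246   0.006 ]
 [ 0.6541 -0.2234  0.006 ]
 [ 0.4849 -0.2058  0.006 ]
 [ 0.5411  0.2658  0.006 ]]
C [[0.675, 0.2092], [0.6616, 0.1081]] width 0.1019 yaw -0.132 centre [0.6138 0.1659]
B [[0.6568, 0.0699], [0.6449, -0.0296]] width 0.1002 yaw -0.119 centre [0.5962 0.0266]
A [[0.637, -0.08], [0.6263, -0.1805]] width 0.101 yaw -0.105 centre [ 0.577  -0.1245]
C [0.6134 0.1658]
B [0.5905 0.0288]
A [ 0.5794 -0.1233]
```

```bash
cat >> h.py <<'E'
YC=-1.69
CASE=dict(A=(.578,-.124),B=(.596,.027),C=(.614,.166))
def say(t=""):
    s=ctrl.read_state();print(t,"t=%.1f"%s["time_s"],s["eef_pos"].round(4),"F",s["force"].round(1),"open %.4f"%s["opening"]);return s
def pick(x,y,yaw=YC):
    ctrl.grip(.084)
    ctrl.move_to(np.array([x,y,.16]),down(yaw))
    ctrl.line_to(np.array([x,y,.057]),feed=.12)
    ctrl.grip(.03,grip_force=30); say("gripped")
    ctrl.line_to(np.array([x,y,.25]),feed=.2); ctrl.dwell(.2); say("lifted")
def shot(n,name,box=None,s=1):
    st=ctrl.read_state();im=ctrl.read_camera(n);
    if box: crop(im,*box,s,name)
    else: cv2.imwrite(name,im)
    return st
E
python3 - <<'E'
from h import *
S=cam("scene");D=cam("side")
print("purple",tri(S,(80+100/4,190+292/4),D,(220+358/4.5,290+505/4.5)),"teal",tri(S,(80+187/4,190+185/4),D,(220+146/4.5,290+417/4.5)))
ctrl.move_to(np.array([.5476,-.36,.30]),down(YC))
np.save("st2.npy",shot("wrist","pics/w2.png"),allow_pickle=True)
shot("side","pics/s2.png")
say()
E
```

```text
purple (array([ 0.4817023 , -0.54262511,  0.05735079]), np.float64(0.0021127343476446403)) teal (array([ 0.37407954, -0.48098113,  0.05750075]), np.float64(0.0017549105459724538))
 t=3.8 [ 0.5484 -0.3585  0.3007] F [-0.8  0.3 -0.2] open 0.0918
```

View pics/w2.png

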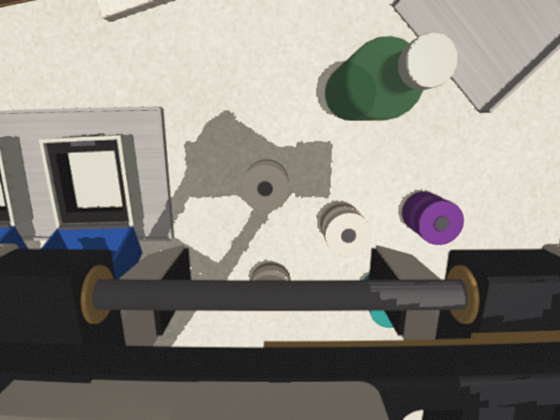

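The wrist view shows white insulator tops with holes at (264,187), in the gripper's shadow, and at (348,235). A third is half hidden at (270,272). Purple is at (442,223), turquoise at (385,315) and the green bottle at (375,85). I'll check these against the earlier measurement, then pick.

```bash
python3 - <<'E'
from h import *
st=np.load("st2.npy",allow_pickle=True).item();W=cam("wrist",st)
P=onz(W,[(264,187),(348,235)],.06);print(P)
assert abs(P[0][0]-.5476)<.006 and abs(P[0][1]+.3407)<.006
pick(.5476,-.3407)
shot("wrist","pics/w3.png")
E
```

```text
[[ 0.55003028 -0.34068274  0.06      ]
 [ 0.48131372 -0.43204233  0.06      ]]
gripped t=6.4 [ 0.5477 -0.3409  0.0573] F [-0.  -0.   2.2] open 0.0551
lifted t=7.7 [ 0.5473 -0.3405  0.2487] F [ 0.1  0.5 -1.9] open 0.0554
```

View pics/w3.png

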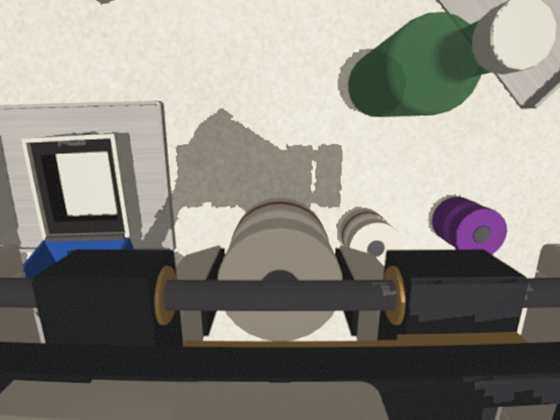

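The insulator is held level, with its axis between the pads. I'll place it in case A.

```bash
cat >> h.py <<'E'
def place(k,zt=.0685):
    x,y=CASE[k]; x+=.002
    ctrl.move_to(np.array([x,y,.25]),down(YC)); say("over")
    ctrl.line_to(np.array([x,y,.10]),feed=.2)
    ctrl.line_to(np.array([x,y,zt]),feed=.04); say("low")
    ctrl.grip(.070); say("rel")
    ctrl.line_to(np.array([x,y,.20]),feed=.2)
E
python3 - <<'E'
from h import *
place("A")
ctrl.move_to(np.array([.45,-.2,.34]),down(YC))
np.save("st4.npy",shot("wrist","pics/w4.png"),allow_pickle=True)
shot("side","pics/s4.png");shot("scene","pics/sc4.png")
say()
E
```

```text
over t=8.7 [ 0.5801 -0.1252  0.2501] F [-0.8  0.  -1.5] open 0.0555
low t=10.5 [ 0.5802 -0.1241  0.0687] F [ 0.   0.8 -1.9] open 0.0552
rel t=11.0 [ 0.5801 -0.124   0.0687] F [-0.1 -0.2 -0.3] open 0.0701
 t=12.8 [ 0.4505 -0.1993  0.3382] F [-0.1  0.   0.1] open 0.0698
```

View pics/w4.png

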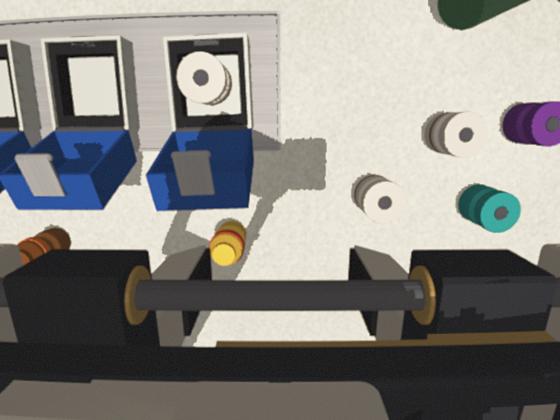

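View pics/s4.png

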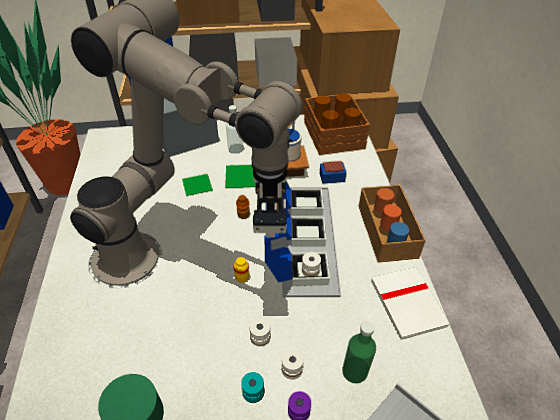

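View pics/sc4.png

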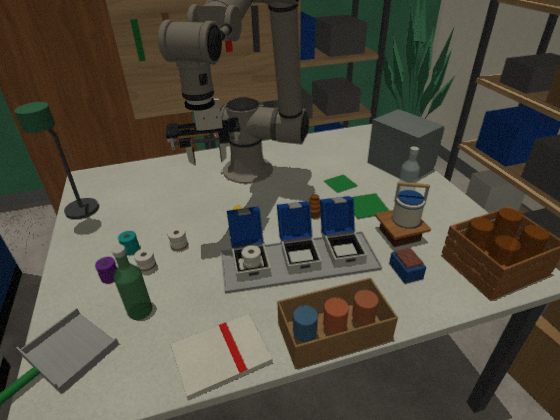

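Insulator 2 stands upright in case A (wrist 200,77). The other two are still at (384,202) and (466,135) in the wrist view.

```bash
python3 - <<'E'
from h import *
st=np.load("st4.npy",allow_pickle=True).item();W=cam("wrist",st)
P=onz(W,[(384,202),(466,135),],.06);print(P, onz(W,[(200,77)],.07))
assert np.hypot(P[0][0]-.406,P[0][1]+.328)<.006
pick(.406,-.328)
place("B")
ctrl.move_to(np.array([.47,-.15,.36]),down(YC))
np.save("st5.npy",shot("wrist","pics/w5.png"),allow_pickle=True)
shot("side","pics/s5.png")
say()
E
```

```text
[[ 0.40743347 -0.32760826  0.06      ]
 [ 0.48009575 -0.43221792  0.06      ]] [[ 0.58100589 -0.12340888  0.07      ]]
gripped t=15.8 [ 0.4061 -0.3283  0.0573] F [-1.  -1.1  2.1] open 0.0555
lifted t=17.1 [ 0.4057 -0.3277  0.249 ] F [ 0.3 -0.  -2.6] open 0.0554
over t=18.6 [0.5979 0.0258 0.25  ] F [ 0.6 -0.5 -2.7] open 0.0557
low t=20.4 [0.5982 0.027  0.0687] F [ 0.3  0.9 -2.4] open 0.0554
rel t=20.9 [0.5981 0.027  0.0687] F [ 0.1 -1.3  0.6] open 0.0700
 t=22.9 [ 0.4704 -0.1491  0.3586] F [-0.9 -0.1 -0.3] open 0.0700
```

View pics/w5.png

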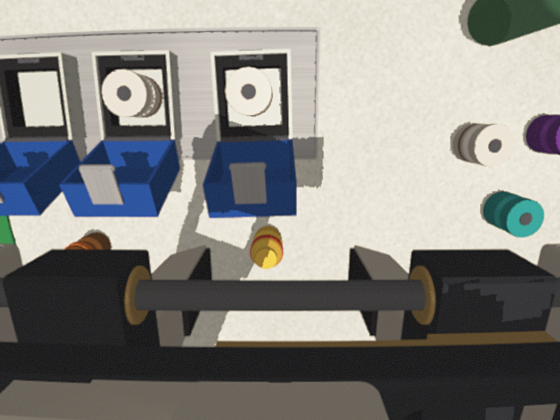

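View pics/s5.png

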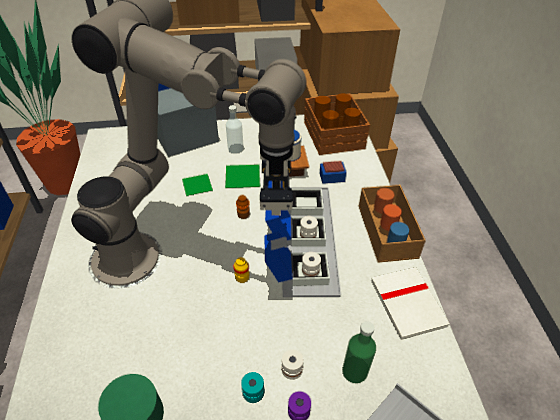

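Cases A (249,92) and B (124,93) each hold an upright insulator. The last white one is at (494,145), unmoved.

```bash
python3 - <<'E'
from h import *
st=np.load("st5.npy",allow_pickle=True).item();W=cam("wrist",st)
P=onz(W,[(494,145)],.06);print(P, onz(W,[(249,92),(124,93)],.07))
assert np.hypot(P[0][0]-.4795,P[0][1]+.432)<.006
pick(.4792,-.432)
place("C")
ctrl.move_to(np.array([.46,.03,.36]),down(YC))
np.save("st6.npy",shot("wrist","pics/w6.png"),allow_pickle=True)
shot("side","pics/s6.png")
say()
E
```

```text
[[ 0.48145961 -0.4307853   0.06      ]] [[ 0.57968656 -0.12470629  0.07      ]
 [ 0.59809916  0.02648163  0.07      ]]
gripped t=26.2 [ 0.4793 -0.4322  0.0573] F [-0.8 -0.9  2.2] open 0.0554
lifted t=27.6 [ 0.4789 -0.4317  0.2487] F [-0.3 -0.3 -2.2] open 0.0552
over t=29.8 [0.6163 0.1649 0.25  ] F [-0.5  0.  -2.3] open 0.0556
low t=31.6 [0.6162 0.166  0.0687] F [ 0.3  0.7 -1.8] open 0.0552
rel t=32.1 [0.6161 0.166  0.0687] F [ 0.7 -0.3  0.3] open 0.0702
 t=34.0 [0.4605 0.0304 0.3586] F [ 0.  -0.4  0.4] open 0.0698
```

View pics/w6.png

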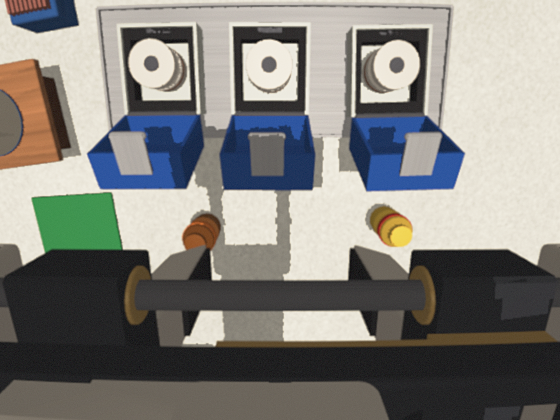

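All three are in: (151,64), (268,65) and (396,65). Next are the covers. I'll push each from behind along its arc with the fingers closed, then press on the patch.

```bash
cat >> h.py <<'E'
XV=np.array([np.cos(-.12),np.sin(-.12)])
def tipw(k,xt,zt):  # tip centre in hinge frame (x,z) -> TCP pose
    h=np.array(CASE[k])-.055*XV+xt*XV
    return np.array([h[0],h[1],.042+zt+.022])
def shut(k):
    fr=down(YC)
    ctrl.grip(0.0)
    ctrl.move_to(tipw(k,-.125,.15),fr)
    ctrl.line_to(tipw(k,-.125,.065),feed=.15)
    ctrl.line_to(tipw(k,-.046-.0095,.065),feed=.12)
    for d in range(80,-1,-10):
        t=np.radians(d); s=.065+.033*(1-d/90)
        x=s*np.cos(t)-.046*np.sin(t)-.0095; z=s*np.sin(t)+.046*np.cos(t)
        if d==0: z+=.012
        ctrl.line_to(tipw(k,x,z),feed=.10)
        if d in(60,30): say("d%d"%d)
    for z in np.arange(.054,.036,-.001):
        ctrl.line_to(tipw(k,.089,z),feed=.02)
        f=ctrl.read_state()["force"]
        print("%.3f:%.1f"%(z,f[2]),end=" ")
        if z<.049 and abs(f[2])>22: break
    print();say("pressed")
    ctrl.line_to(tipw(k,.089,.12),feed=.12)
E
python3 - <<'E'
from h import *
shut("A")
ctrl.move_to(np.array([.46,.03,.36]),down(YC))
shot("wrist","pics/w7.png");shot("side","pics/s7.png",(220,150,380,320),3.5)
say()
E
```

```text
d60 t=38.4 [ 0.5117 -0.116   0.1525] F [-0.3  0.4  0.1] open 0.0008
d30 t=39.4 [ 0.5657 -0.1225  0.1472] F [-0.6  0.2  0.7] open 0.0004
0.054:5.5 0.053:8.0 0.052:8.8 0.051:8.7 0.050:7.7 0.049:7.6 0.048:6.5 0.047:2.6 0.046:5.2 0.045:10.6 0.044:16.8 0.043:21.7 0.042:27.1 
pressed t=43.8 [ 0.612  -0.1282  0.1098] F [-5.3  1.8 27.1] open 0.0006
 t=45.7 [0.4605 0.0293 0.3586] F [ 0.4 -0.1 -0.7] open 0.0009
```

View pics/w7.png

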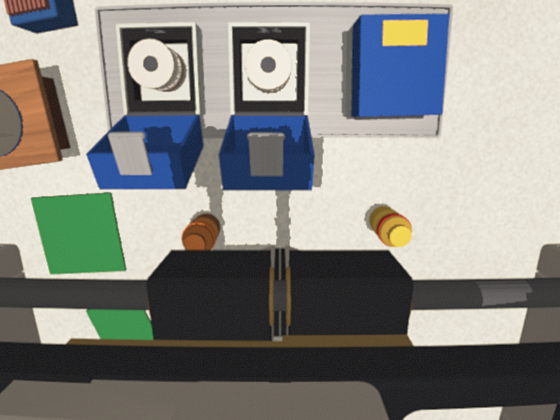

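View pics/s7.png

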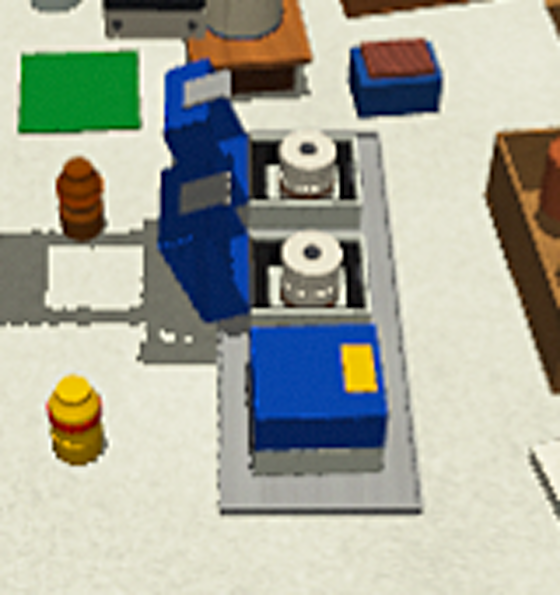

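The snap showed in the force trace, and cover A is still shut (wrist 398,65; side crop 315,385). B and C are next.

```bash
python3 - <<'E'
from h import *
shut("B");shut("C")
ctrl.move_to(np.array([.46,.10,.36]),down(YC))
np.save("st8.npy",shot("wrist","pics/w8.png"),allow_pickle=True);shot("side","pics/s8.png");shot("scene","pics/sc8.png")
say()
E
```

```text
d60 t=49.0 [0.5297 0.035  0.1525] F [-0.2  0.5  1. ] open 0.0004
d30 t=50.0 [0.5837 0.0285 0.1472] F [ 0.2 -0.1  1.5] open 0.0004
0.054:6.0 0.053:7.5 0.052:8.8 0.051:7.8 0.050:7.8 0.049:8.0 0.048:7.4 0.047:4.5 0.046:5.4 0.045:10.1 0.044:15.1 0.043:20.9 0.042:25.6 
pressed t=54.4 [0.63   0.023  0.1098] F [-6.2  0.1 25.6] open 0.0001
d60 t=58.8 [0.5478 0.1739 0.1525] F [-0.7 -0.8  0.3] open 0.0003
d30 t=59.8 [0.6017 0.1674 0.1472] F [-0.5  0.4  0.9] open 0.0004
0.054:6.5 0.053:8.3 0.052:8.0 0.051:8.3 0.050:9.1 0.049:7.6 0.048:5.8 0.047:4.2 0.046:5.2 0.045:10.1 0.044:14.8 0.043:18.7 0.042:23.5 
pressed t=64.1 [0.648  0.1621 0.1099] F [-5.4 -1.3 23.5] open 0.0007
 t=66.1 [0.4605 0.1001 0.3586] F [ 1.7  0.1 -0. ] open 0.0004
```

View pics/w8.png

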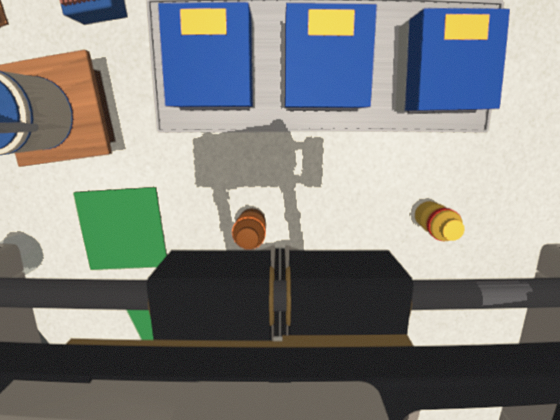

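View pics/s8.png

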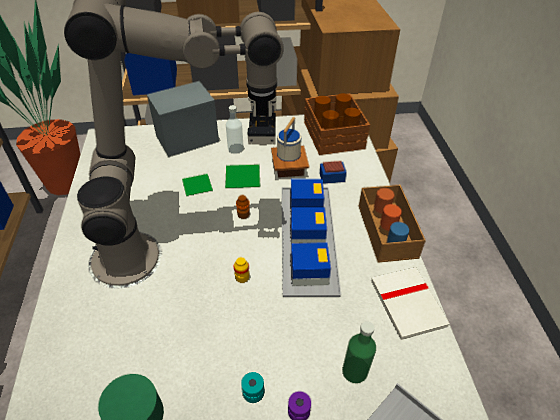

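View pics/sc8.png

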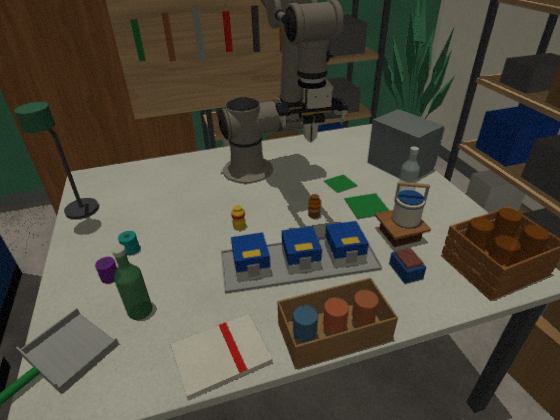

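All three covers are shut, with the clips down in the scene view (250,250 / 302,245 / 347,240). The canister is still on its stand at scene (408,205). I'll look at it from above.

```bash
python3 - <<'E'
from h import *
ctrl.grip(.06)
ctrl.move_to(np.array([.47,.37,.40]),down(YC))
np.save("st9.npy",shot("wrist","pics/w9.png"),allow_pickle=True)
im=ctrl.read_camera("scene");crop(im,340,150,450,260,5,"pics/sc9.png")
im=ctrl.read_camera("side");crop(im,220,100,360,200,5,"pics/s9.png");say()
E
```

```text
t=68.4 [0.4706 0.3685 0.4002] F [-0.1 -0.3  0.8] open 0.0597
```

View pics/w9.png

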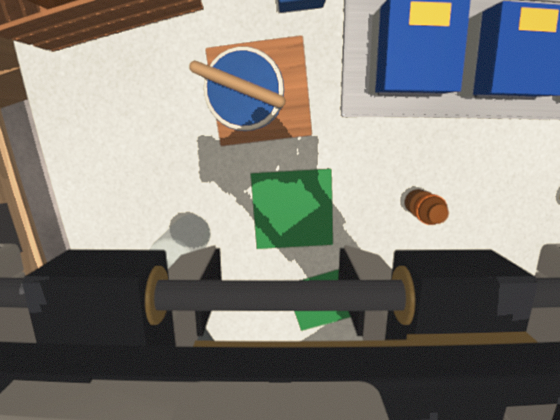

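View pics/sc9.png

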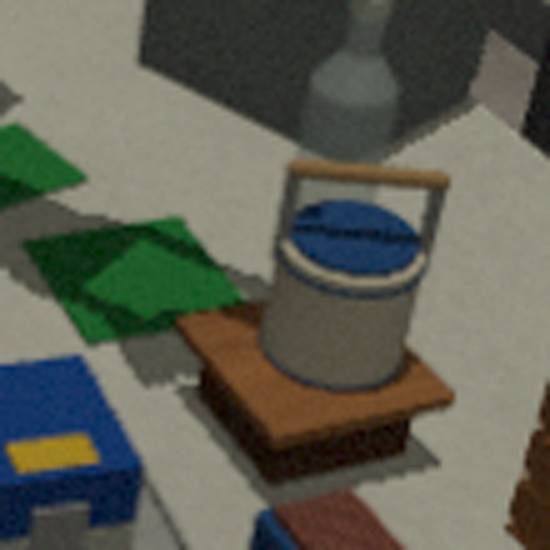

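View pics/s9.png

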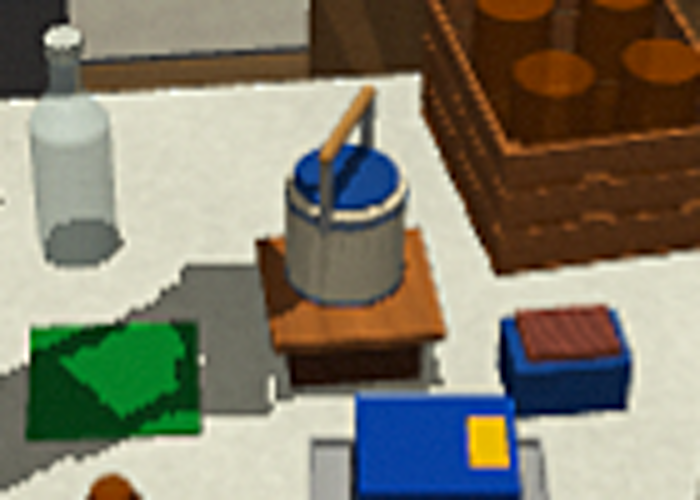

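The bar runs from (193,66) to (281,103) in the wrist view. The large pad's corners are (251,174), (330,169), (332,244) and (258,248). I'll compute the grasp and the pad centre.

```bash
python3 - <<'E'
from h import *
np.set_printoptions(precision=4,suppress=True)
st=np.load("st9.npy",allow_pickle=True).item();W=cam("wrist",st);S=cam("scene");D=cam("side")
b=onz(W,[(193,66),(281,103)],.195);print("bar",b,b.mean(0),np.linalg.norm(b[0]-b[1]),np.arctan2(*(b[0]-b[1])[[1,0]]))
f=lambda p:(p[0]/5+340,p[1]/5+150); g=lambda p:(p[0]/5+220,p[1]/5+100)
e=[tri(S,f(a),D,g(c)) for a,c in [((291,168),(327,158)),((445,180),(370,92))]];print(e,(e[0][0]+e[1][0])/2)
bs=onz(S,[f((291,168)),f((445,180))],.195);bd=onz(D,[g((327,156)),g((370,91))],.195);print(bs.mean(0),bd.mean(0))
p=onz(W,[(251,174),(330,169),(332,244),(258,248)],.006);print("pad",p,p.mean(0))
print("stand",onz(W,[(206,49),(302,37),(312,136),(220,144)],.06).mean(0))
print("clear bottle",onz(W,[(188,232)],.0))
bm=b.mean(0); ang=np.arctan2(*(b[0]-b[1])[[1,0]])
for k in (1,-1):
    y=ang+k*np.pi/2
    for P in (bm,[.40,.355,.15],[bm[0],bm[1],.3],[.4,.355,.3]): print(round(y,2),ctrl.inverse_kinematics(np.array(P),down(y)))
E
```

```text
bar [[0.6027 0.4362 0.195 ]
 [0.5587 0.3572 0.195 ]] [0.5807 0.3967 0.195 ] 0.09046295407747898 1.0624908581145553
[(array([0.5618, 0.3557, 0.1949]), np.float64(0.0011602413547914154)), (array([0.604 , 0.4361, 0.1946]), np.float64(0.002286368805628969))] [0.5829 0.3959 0.1947]
[0.5823 0.3968 0.195 ] [0.5831 0.3959 0.195 ]
pad [[0.4671 0.4151 0.006 ]
 [0.4602 0.29   0.006 ]
 [0.3341 0.2967 0.006 ]
 [0.3418 0.421  0.006 ]] [0.4008 0.3557 0.006 ]
stand [0.5824 0.3822 0.06  ]
clear bottle [[0.3819 0.535  0.    ]]
2.63 [ 0.4905  0.7194  1.0282 -0.      1.3939 -2.1428]
2.63 [ 0.5825  0.459   1.6373 -0.      1.0454 -2.0508]
2.63 [ 0.4905  0.6773  0.8273 -0.      1.637  -2.1428]
2.63 [ 0.5825  0.3257  1.4051  0.      1.4108 -2.0508]
-0.51 [0.4905 0.7194 1.0282 0.     1.3939 0.9988]
-0.51 [0.5825 0.459  1.6373 0.     1.0454 1.0908]
-0.51 [0.4905 0.6773 0.8273 0.     1.637  0.9988]
-0.51 [0.5825 0.3257 1.4051 0.     1.4108 1.0908]
```

```bash
python3 - <<'E'
from h import *
Y=1.075+np.pi/2; g=np.array([.582,.3962,0])
z=lambda h:g+[0,0,h]
ctrl.grip(.05)
ctrl.move_to(z(.30),down(Y))
ctrl.line_to(z(.198),feed=.1)
ctrl.grip(.005,grip_force=45);say("grip")
ctrl.line_to(z(.255),feed=.06);ctrl.dwell(.3);say("lift")
shot("wrist","pics/w10.png");shot("scene","pics/sc10.png",(340,100,460,260),4)
E
```

```text
grip t=74.3 [0.5818 0.3963 0.198 ] F [-0.7  0.5  0.8] open 0.0107
lift t=75.7 [0.582  0.3962 0.2548] F [ 0.2  0.4 -4.7] open 0.0110
```

View pics/w10.png

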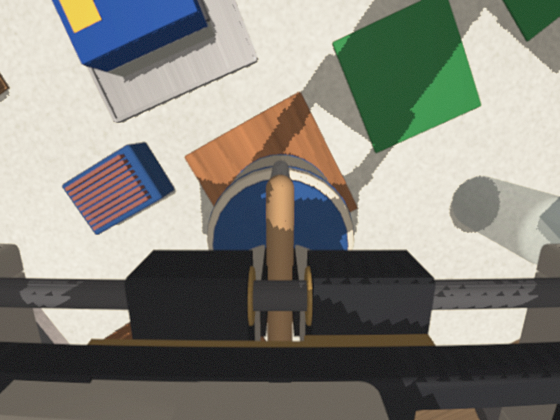

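View pics/sc10.png

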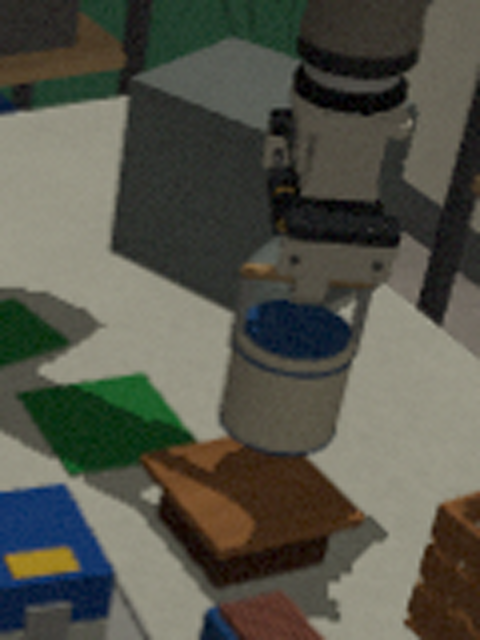

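The canister hangs upright, clear of the stand, with the bar centred in the jaws. I'll carry it over the pad, check it, then lower it.

```bash
python3 - <<'E'
from h import *
ctrl.line_to(np.array([.4005,.3557,.255]),feed=.12);ctrl.dwell(.3);say("over")
ctrl.line_to(np.array([.4005,.3557,.175]),feed=.08);ctrl.dwell(.3);say("low")
shot("side","pics/s11.png",(200,90,320,210),4);shot("scene","pics/sc11.png",(330,130,430,240),5)
shot("wrist","pics/w11.png")
E
```

```text
over t=77.8 [0.4007 0.3557 0.2549] F [ 0.1 -0.6 -3.5] open 0.0110
low t=79.3 [0.4006 0.3557 0.1753] F [ 0.5  0.2 -3.9] open 0.0104
```

View pics/s11.png

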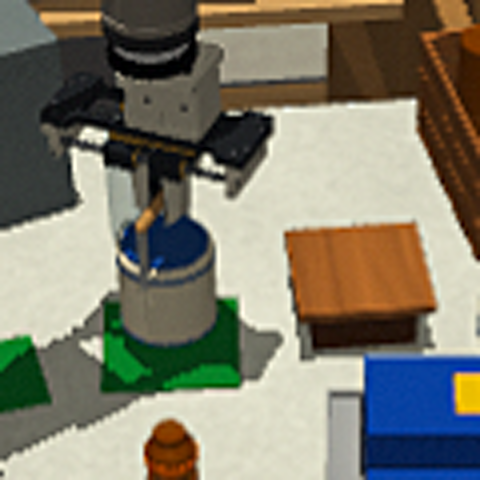

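View pics/sc11.png

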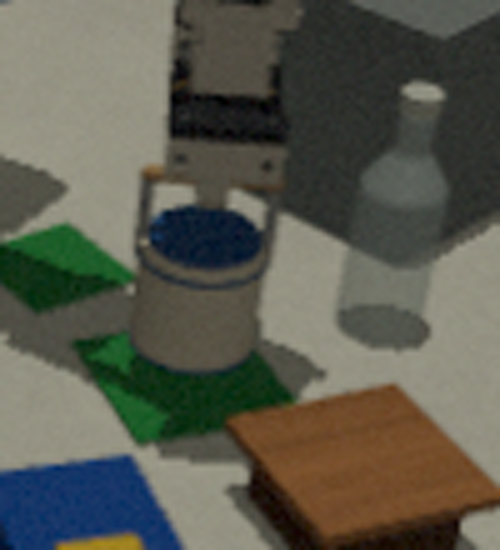

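View pics/w11.png

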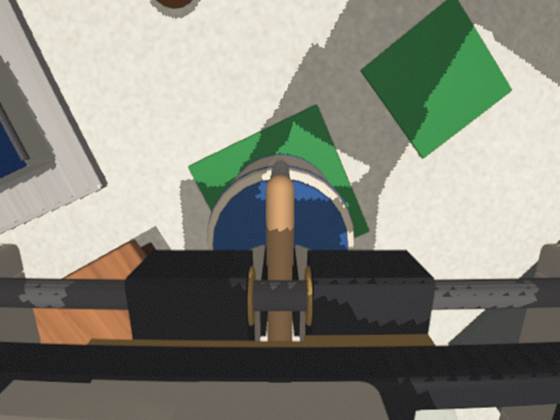

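The canister is upright and above the pad, so I'll lower it until it touches.

```bash
python3 - <<'E'
from h import *
ctrl.line_to(np.array([.4005,.3557,.148]),feed=.05)
for z in np.arange(.147,.138,-.001):
    ctrl.line_to(np.array([.4005,.3557,z]),feed=.02); f=ctrl.read_state()["force"][2]; print("%.3f:%.1f"%(z,f),end=" ")
    if f>1: break
ctrl.grip(.02);ctrl.grip(.05);say("open")
ctrl.line_to(np.array([.4005,.3557,.30]),feed=.1)
Y=1.075+np.pi/2
ctrl.move_to(np.array([.47,.1,.40]),down(YC)); ctrl.dwell(.5)
shot("side","pics/s12.png");shot("scene","pics/sc12.png");say()
np.save("st12.npy",shot("wrist","pics/w12.png"),allow_pickle=True)
E
```

```text
0.147:-3.4 0.146:-3.7 0.145:-4.0 0.144:-4.9 0.143:5.0 open t=82.5 [0.4005 0.3557 0.143 ] F [0.2 0.1 0.8] open 0.0500
 t=88.0 [0.47 0.1  0.4 ] F [0.  1.  0.1] open 0.0502
```

View pics/s12.png

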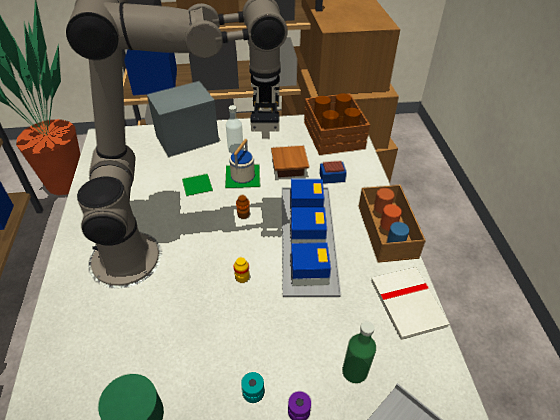

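View pics/sc12.png

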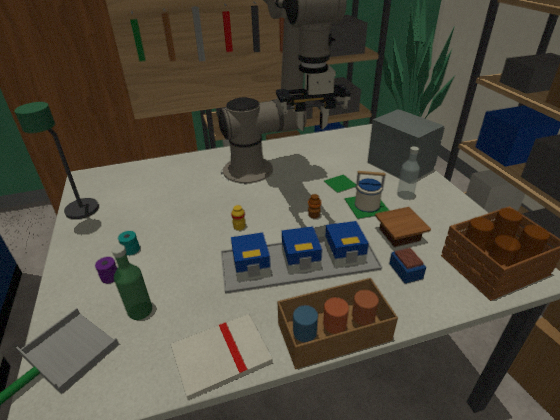

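View pics/w12.png

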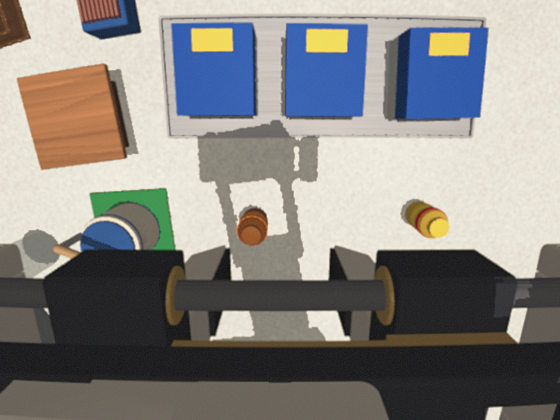

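```bash
python3 - <<'E'
from h import *
crop(cv2.imread("pics/sc12.png"),330,150,430,240,6,"pics/a.png");crop(cv2.imread("pics/s12.png"),200,110,300,200,6,"pics/b.png")
E
```

```text
(no output)
```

View pics/a.png

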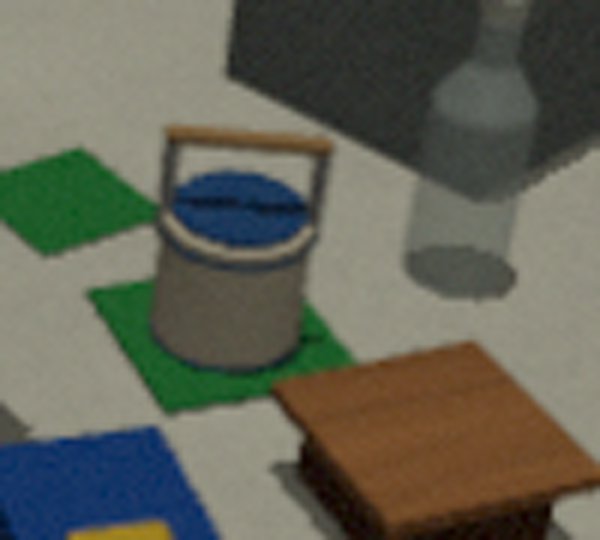

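View pics/b.png

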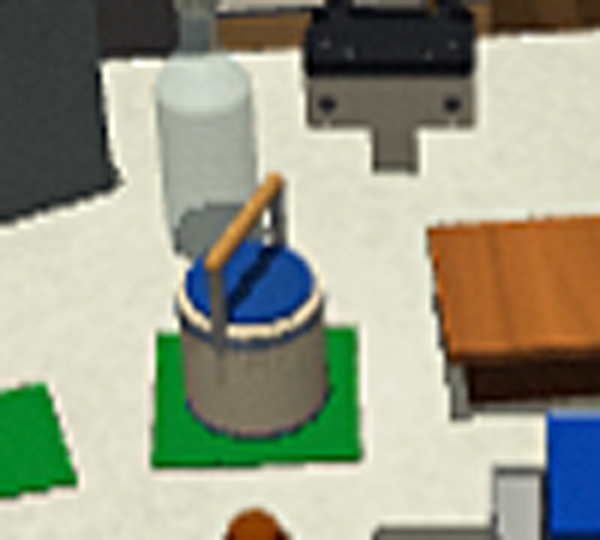

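```bash
python3 - <<'E'
from h import *
S=cam("scene");D=cam("side")
f=lambda p:((p[0]+.5)/6-.5+330,(p[1]+.5)/6-.5+150); g=lambda p:((p[0]+.5)/6-.5+200,(p[1]+.5)/6-.5+110)
e=[tri(S,f(a),D,g(c)) for a,c in [((169,132),(214,262)),((327,144),(276,181))]];print(e,(e[0][0]+e[1][0])/2)
P=onz(D,[g(p) for p in[(158,332),(355,326),(361,460),(152,467)]],.006);print(P.mean(0))
ctrl.sign_off();say("signed off")
E
```

```text
[(array([0.37943085, 0.31529179, 0.14383034]), np.float64(0.001337418290895936)), (array([0.42072928, 0.39430127, 0.14252014]), np.float64(0.0010395444458467047))] [0.40008007 0.35479653 0.14317524]
[0.39959767 0.35497255 0.006     ]
the job is handed in; nothing more can be done
the job is handed in; nothing more can be done
```

The job is done and handed in at about 88 s of the 210 s allowed.

- **Insulators:** three white ones were present, and each stands upright in its own case. The wrist camera confirmed all three before I closed the covers.
- **Covers:** all three clipped shut, and the force on each dipped as its clip snapped over. The highest press was 27 N. They were still shut in the last pictures.
- **Canister:** I lifted it by the handle and stood it upright on the larger green pad. The handle centre is about 1 mm from the pad centre horizontally. The bar is at 143 mm, against an expected 141 mm, which is within the calibration error.
- **Left alone:** I did not handle the bottles, the card tin or the purple and turquoise look-alikes. They look unmoved in the pictures.

I saw no knocks and no grip slips, and no check failed or disagreed. The robot was clear of everything when I handed in.

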